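# Top up a twin-lane sample magazine

### The job

Load the two long sample carriers into the analyser's twin-lane magazine, one in each lane: press each gently down past the sprung lips, pellet side up, until it clicks and stays down under them. The lanes are nearly full and the pellets brittle, so do not ram a carrier against the bottom. Leave everything else on the bench where it stands.

Things in the scene. Friction and masses are not known exactly. Their poses are not given: they have to be found in the camera images.
- carrier_a: aluminium sample carrier, a flat block 36 mm (its x) by 60 mm (its y) by 22 mm high with a round white pellet let flush into the top; origin at the centre of its underside, z up; about 80 g. Lies on the bench. The same as the other one; either may go in either lane, either way round, pellet up
- carrier_b: aluminium sample carrier, a flat block 36 mm (its x) by 60 mm (its y) by 22 mm high with a round white pellet let flush into the top; origin at the centre of its underside, z up; about 80 g. Lies on the bench. The same as the other one; either may go in either lane, either way round, pellet up
- magazine: white twin magazine fixed on a grey base plate 75 mm (x) by 215 mm (y) by 12 mm; origin under the plate's centre, z up. Two open-topped upright lanes at y = +55 (left) and -55 mm (right), each with sprung lips at both y ends and a sprung stack of carriers below
- left_mouth (a point): centre of the left lane at rim height, 102 mm above the bench. Bore 39 mm (magazine x) by 63 mm (y): a carrier lies flat in it, long side along y, 1.5 mm loose each side. Flared wall edges up to 110 mm widen the mouth 5 mm each side. Front and back walls have 44 mm wide gaps from top to base plate, where fingers can hold a carrier by its 36 mm width
- right_mouth (a point): the same for the right lane. In each lane black lips, sloped on top, flat below, stick 5 mm into the bore. Lips and stack are height-set together, unmeasured: their flat undersides lie 19 to 37 mm below the rim, different in each lane. A carrier put in the mouth rests on the slopes, its underside 10 to 28 mm below the rim, and needs pressing on
- magazine_top (a point): midway between the two mouths. Pressing past the lips takes 6 to 11 N, in a catch up to 15 N; once the carrier's top is below their undersides they snap over it and the stack, pushing up with 4 to 8 N, holds it there; released earlier it comes back up. About 2 mm further down the stack meets a stiff stop, some 12 N per mm: force then rises steeply
- stop_left (a joint): how far the stiff stop at the bottom of the left lane is squeezed (m), 12 N per mm; 0 in an unloaded lane, 0.3 to 0.7 mm with a carrier home. More than 1.8 mm (22 N on the stack) cracks pellets
- stop_right (a joint): the same for the right lane
- short_carrier: bystander: an aluminium carrier of another format, 36 x 36 x 22 mm, too short for the magazine; origin at the centre of its underside
- die: bystander: steel pellet die, a plain cylinder 44 mm across and 30 mm high, origin under its centre
- vial_1: bystander: capped glass vial, 24 mm across, 45 mm high, origin under its centre
- vial_2: bystander: the second capped glass vial, same size
- beaker: bystander: glass beaker, 72 mm across, 85 mm high, origin under its centre
- flask: bystander: conical glass flask, 76 mm across at the foot, 110 mm high, origin under its centre
- spatula: bystander: lab spatula lying flat, 160 mm long
Not all that is in view belongs to the job. What is shaped like the carrier_b but pink or yellow is not meant.

How it is judged (in metres and radians):
On the way, in this order (a step that is already met when the one before it is completed fails the run):
1. a first carrier is home under the lips of a lane (((horizontal distance between carrier_a and left_mouth below 0.006 m and z of carrier_a in the frame of magazine below 0.0625 m and angle between carrier_a's own z axis and vertical below 0.12 rad) or (horizontal distance between carrier_a and right_mouth below 0.006 m and z of carrier_a in the frame of magazine below 0.0625 m and angle between carrier_a's own z axis and vertical below 0.12 rad) or (horizontal distance between carrier_b and left_mouth below 0.006 m and z of carrier_b in the frame of magazine below 0.0625 m and angle between carrier_b's own z axis and vertical below 0.12 rad) or (horizontal distance between carrier_b and right_mouth below 0.006 m and z of carrier_b in the frame of magazine below 0.0625 m and angle between carrier_b's own z axis and vertical below 0.12 rad))), for 0.2 s.
2. both carriers are home, one in each lane ((((horizontal distance between carrier_a and left_mouth below 0.006 m and z of carrier_a in the frame of magazine below 0.0625 m and angle between carrier_a's own z axis and vertical below 0.12 rad) and (horizontal distance between carrier_b and right_mouth below 0.006 m and z of carrier_b in the frame of magazine below 0.0625 m and angle between carrier_b's own z axis and vertical below 0.12 rad)) or ((horizontal distance between carrier_a and right_mouth below 0.006 m and z of carrier_a in the frame of magazine below 0.0625 m and angle between carrier_a's own z axis and vertical below 0.12 rad) and (horizontal distance between carrier_b and left_mouth below 0.006 m and z of carrier_b in the frame of magazine below 0.0625 m and angle between carrier_b's own z axis and vertical below 0.12 rad)))), for 0.2 s.
At the end, for the whole second after the job is handed in: Each lane holds one of the two carriers under its lips: within 6 mm of the lane's centre, its underside less than 62.5 mm above the magazine's foot (a carrier that is not past the lips stands higher, one held by them lower), within 0.12 rad of level with the pellet up, and at rest (under 20 mm/s) ((((horizontal distance between carrier_a and left_mouth below 0.006 m and z of carrier_a in the frame of magazine below 0.0625 m and angle between carrier_a's own z axis and vertical below 0.12 rad) and (horizontal distance between carrier_b and right_mouth below 0.006 m and z of carrier_b in the frame of magazine below 0.0625 m and angle between carrier_b's own z axis and vertical below 0.12 rad)) or ((horizontal distance between carrier_a and right_mouth below 0.006 m and z of carrier_a in the frame of magazine below 0.0625 m and angle between carrier_a's own z axis and vertical below 0.12 rad) and (horizontal distance between carrier_b and left_mouth below 0.006 m and z of carrier_b in the frame of magazine below 0.0625 m and angle between carrier_b's own z axis and vertical below 0.12 rad))) and linear speed of each of carrier_a, carrier_b below 0.02 m/s); the robot touches nothing.
It fails at once if the stiff stop under a lane is squeezed by more than 1.8 mm, which takes about 22 N (value of joint any of stop_left, stop_right above 0.0018 m).
It fails at once if a bystander is moved by more than 30 mm (distance of any of short_carrier, die, vial_1, vial_2, beaker, flask, spatula from where it was at the start of the episode above 0.03 m).
It also fails if it takes over 72 s, if anything falls off the work surface, if the arm or the gripper's body presses on something with over 40 N, if the wrist force passes 120 N, or if a joint passes its speed limit or range.

### The arm

A 7-joint arm with a two-finger parallel gripper is mounted at the origin on the work surface. World frame = base frame: x ahead of the robot, y to its left, z up, the work surface at z = 0. Lengths are in mm, angles in rad, forces in N, time in s.
With the tool pointing down it reaches from about 400 to 925 mm from the base axis. Payload 4.1 kg.
Tool frame: the origin (TCP) lies at the very end of the fingers, on their centre line; the grasp point (between the pads) lies 19 mm behind it; z points along the fingers, x is the direction in which the jaws open and shut, and the axes are right-handed (so a half turn about z gives the same grasp; the last joint's range is limited). The gripper opens to 85 mm and grips with 20 to 120 N. Pads are 22 mm wide; open, the fingers measure 114 mm over their backs; the gripper's body (76 mm by 85 mm) begins 54 mm behind the grasp point. The pads swing forward as they close: fully open they stand 13 mm farther back than shut.
Start: joints at [1.018, 0.398, 0.045, 1.537, -0.019, 1.207, -0.051], TCP at [284.99, -584.23, 231.347] pointing down, gripper open.
Joint ranges: [-2.82, 2.82], [-0.49, 2.23], [-1.37, 1.46], [0, 2.46], [-1.36, 4.5], [0.23, 2], [-2.94, 2.94]. Speed limits (rad/s): [2.57, 2.57, 3.14, 3.14, 3.14, 3.14, 3.14].

### API

Orientations are given as a 3x3 rotation matrix whose columns are the frame's x, y, z axes.
In Python, from rig import manip, optics gives the robot as it stands.
- The arm moves only by the tool carry_out, never from a script. Its argument "series" is a list of rows, each a list of 7 numbers: the shift along the tool's x, y, z each as a share of 1000 mm, from -1 to 1, then the turn, a rotation vector about the tool's x, y, z each as a share of 120 degrees, from -1 to 1, then the opening, from 0 (shut) to 1 (fully open). A call has 1 to 8 rows; each row is the pose to reach, as a shift and turn from the pose commanded when the call began, along the tool's axes at that moment; what a row does not reach only later rows make up. A row lasts 1/10 s, in which the tool goes at most 50 mm and 8.59 degrees, less where a joint would pass 70% of its speed; a pose out of reach is approached as far as the arm can. A call with a number of a shift or a turn outside -1 to 1 is refused whole. A call with a gripper value outside its range is refused whole. The fingers move at their own pace and stop on an object; "force" is the grip in N (left out, the last holds). Time passes only in rows, so rows that repeat a pose let the fingers close. It gives the time, the measured TCP pose, the force and the opening at its end, in the units of the state.
- manip.get_obs(): the state, without advancing time (a new reading comes with each control period).
- optics.camera(name): name is "side" or "top" or "wrist"; returns (picture, depth): 384x512x3 uint8, red, green, blue; 384x512 float32, mm along the optical axis (not along the pixel's ray), 0 where there is no reading.
- optics.calibration(name): a dict with "vertical_fov" (degrees; the focal length in pixels is half the picture's height over the tangent of half this angle, whatever the lens; pixels are square), "cx", "cy" (the principal point, pixels), "extrinsics" (4x4, takes a point from camera to world coordinates); the wrist camera has in their place "hand_eye" (4x4, takes a point from camera to tool coordinates, whose origin is the TCP and whose axes are the tool frame's). Camera axes: x right, y up, looking along -z (the intrinsics and any distortion apply to the point x, -y, -z); pixel columns grow to the right and rows downward; lengths in mm; the calibration is good to about 2 mm. A picture is of the moment at which its call begins: read the wrist's pose just before it. calibration takes no time and is no camera call.
- manip.sign_off(): hands the job in, once; it reports no verdict.
The state is a dict: "clock": time; "q": joint angles; "dq": joint speeds; "joint_efforts": joint torques, N m; "eef_pos": TCP position; "orientation": TCP orientation; "contact_force": force on the tool from outside, world axes, zero at the start; "torque": the same for the moment, N m; "gripper_width": finger opening in mm.
Only numpy, scipy, OpenCV 4.12 (cv2) and the standard library are available. Lean on these libraries where they do the work, as an engineer would, in place of code of your own. Each camera call takes 0.05 s, during which the arm holds its last target. There are 200 camera calls.

## Working session

There is one attempt and no reset: what is moved stays moved. The work goes in short steps, Python scripts to look and compute and a tool call to move; the robot and the scene stay as the last step left them, time stands still between calls to the robot, and variables do not carry over. Pictures are saved under pics/ and viewed, on a budget of 10 in all, crops included, one or two more only if the job needs it, and the job is handed in when it is done.

Besides the shell and the picture viewer there is one more tool, called by a JSON object that holds its "fn" and its "kwargs". carry_out: Moves the arm, as the interface text tells. Its arguments: {"type":"object","properties":{"series":{"type":"array"},"force":{"type":"number"}},"required":["series"]}

```bash
mkdir -p pics; ls; python3 - <<'E'
from rig import manip, optics
import cv2,numpy as np
o=manip.get_obs(); print(o)
for n in ["side","top","wrist"]:
    c=optics.calibration(n); print(n,c)
    p,d=optics.camera(n); np.savez(f"{n}0.npz",p=p,d=d); cv2.imwrite(f"pics/{n}0.png",p[:,:,::-1]); print(d.min(),d.max(),(d==0).mean())
a=cv2.imread("pics/top0.png");b=cv2.imread("pics/side0.png")
cv2.imwrite("pics/both.png",cv2.resize(np.vstack([a,b]),(800,1200))[:]) 
E
```

```text
pics
{'clock': 0.0, 'q': array([ 1.01798454,  0.39919285,  0.04505961,  1.53791137, -0.01869764,
        1.2068892 , -0.05073231]), 'dq': array([-0.00090235, -0.00144365,  0.00265829, -0.00170627, -0.00139635,
       -0.00126872,  0.00076387]), 'joint_efforts': array([-5.16391756e-04, -4.75121355e+01,  1.36469465e+00, -2.54216963e+01,
        1.15617772e-02,  9.50164598e-03,  8.86455581e-06]), 'eef_pos': array([ 284.67657687, -583.62527945,  230.24947762]), 'orientation': array([[ 4.38444332e-01, -8.98757792e-01, -9.99102428e-04],
       [-8.98756181e-01, -4.38445445e-01,  1.70839721e-03],
       [-1.97348721e-03,  1.48912411e-04, -9.99998042e-01]]), 'contact_force': array([0.52752463, 0.14490816, 0.59262828]), 'torque': array([ 0.02995437,  0.03339176, -0.04687433]), 'gripper_width': 85.57204929421125}
side {'vertical_fov': 56.142833865828564, 'cx': 254.16260255783422, 'cy': 186.3891782803346, 'extrinsics': array([[-9.58736470e-01,  1.82953471e-01, -2.17606086e-01,
         3.26334723e+02],
       [-2.83991504e-01, -6.51748465e-01,  7.03258675e-01,
         7.01787133e+02],
       [
[... 458 characters left out ...]
489610e+01],
       [-1.41252585e-02,  1.13778357e-01,  9.93405739e-01,
         1.16397278e+03],
       [ 0.00000000e+00,  0.00000000e+00,  0.00000000e+00,
         1.00000000e+00]])}
0.0 1922.8135 0.003936767578125
wrist {'vertical_fov': 63.57785926180167, 'cx': 256.62319516479016, 'cy': 191.51516626774594, 'hand_eye': array([[ 9.99999797e-01, -6.27904687e-04,  1.08559808e-04,
         1.43963022e-01],
       [-5.75066853e-04, -9.62656583e-01, -2.70724903e-01,
        -6.88308118e+01],
       [ 2.74495249e-04,  2.70724786e-01, -9.62656748e-01,
        -1.42474210e+02],
       [ 0.00000000e+00,  0.00000000e+00,  0.00000000e+00,
         1.00000000e+00]])}
0.0 1068.9226 0.0038960774739583335
```

View pics/top0.png

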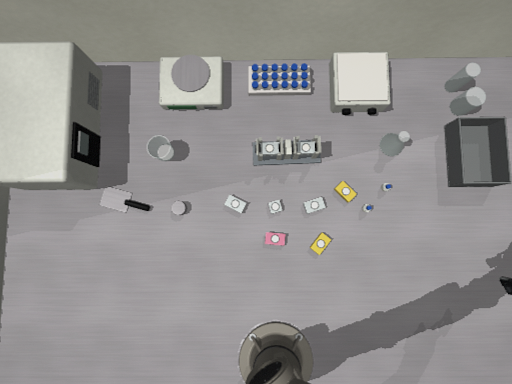

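View pics/side0.png

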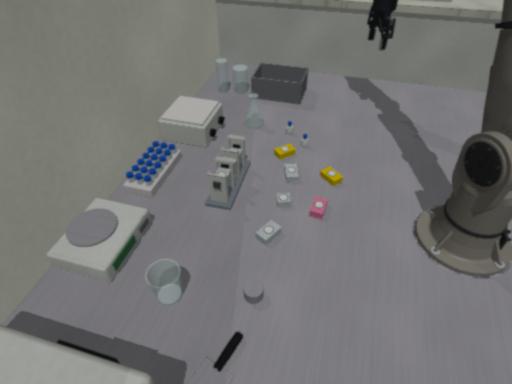

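Top view: silver candidates are (236,204) and (314,205), both long. The silver one at (276,207) is short and square. The pink (275,239) and yellow (345,191), (321,243) ones are not meant. The magazine is at (287,150).

```bash
cat > h.py <<'E'
import numpy as np,cv2
from rig import manip,optics
def cam(n,save=None):
    o=manip.get_obs(); p,d=optics.camera(n)
    if save: cv2.imwrite(f"pics/{save}.png",p[:,:,::-1])
    return p,d,o
def pose(n,o=None):
    c=optics.calibration(n); f=192/np.tan(np.radians(c["vertical_fov"])/2)
    if n=="wrist":
        T=np.eye(4);T[:3,:3]=o["orientation"];T[:3,3]=o["eef_pos"];E=T@c["hand_eye"]
    else: E=c["extrinsics"]
    return f,c["cx"],c["cy"],E
def cloud(n,d,o=None):
    f,cx,cy,E=pose(n,o); v,u=np.mgrid[:384,:512]
    P=np.stack([(u-cx)/f*d,-(v-cy)/f*d,-d],-1)
    return P@E[:3,:3].T+E[:3,3]
def ray(n,uv,z,o=None):
    f,cx,cy,E=pose(n,o); uv=np.atleast_2d(uv).astype(float)
    D=np.stack([(uv[:,0]-cx)/f,-(uv[:,1]-cy)/f,-np.ones(len(uv))],-1)@E[:3,:3].T
    s=(z-E[2,3])/D[:,2]; return E[:3,3]+s[:,None]*D
E
python3 - <<'E'
from h import *
z=np.load("top0.npz");p,d=z["p"],z["d"];W=cloud("top",d)
Z=W[...,2]; print("bench z",np.median(Z[200:300,150:350]))
m=((Z>12)&(Z<60)).astype(np.uint8)
n,l,s,c=cv2.connectedComponentsWithStats(m)
for i in range(1,n):
    if s[i,4]<40 or s[i,4]>900: continue
    P=W[l==i]; r=cv2.minAreaRect(P[:,:2].astype(np.float32)); print(c[i].round(),s[i,4],np.round(P.mean(0)),np.round(r[0]),np.round(r[1]),round(r[2]),p[l==i].mean(0).round())
for lo,hi in((5,20),(90,125)):
    P=W[(Z>lo)&(Z<hi)&(W[...,0]>500)&(W[...,0]<720)&(abs(W[...,1]+20)<150)&(np.arange(512)[None]>235)&(np.arange(512)[None]<330)&(np.arange(384)[:,None]>125)&(np.arange(384)[:,None]<172)]
    print(lo,len(P),cv2.minAreaRect(P[:,:2].astype(np.float32)))
cv2.imwrite("pics/c0.png",cv2.resize(p[120:262,190:360,::-1],None,fx=4.5,fy=4,interpolation=cv2.INTER_CUBIC))
E
```

```text
bench z -0.5809638519737064
[350. 101.] 460 [ 791. -243.   39.] [ 809. -230.] [234. 117.] 46 [86. 87. 82.]
[ 91. 136.] 893 [688. 574.  37.] [673. 589.] [194. 454.] 61 [72. 72. 69.]
[452.  84.] 134 [ 842. -568.   36.] [ 843. -570.] [43. 21.] 37 [104. 108. 107.]
[458. 107.] 175 [ 769. -581.   36.] [ 772. -588.] [60. 32.] 38 [103. 108. 106.]
[455. 157.] 574 [ 609. -560.   37.] [ 589. -574.] [242. 115.] 35 [59. 60. 60.]
[492. 146.] 726 [ 642. -676.   36.] [ 649. -673.] [216.  99.] 30 [57. 58. 58.]
[391. 145.] 279 [ 651. -365.   34.] [ 656. -371.] [70. 53.] 32 [122. 127. 125.]
[157. 146.] 142 [653. 362.  37.] [650. 358.] [30. 60.] 53 [124. 128. 127.]
[169. 155.] 61 [623. 325.  37.] [625. 329.] [21. 57.] 49 [142. 144. 142.]
[293. 157.] 226 [614. -61.  27.] [616. -60.] [ 32. 177.] 2 [ 97. 101. 100.]
[260. 160.] 42 [609.  43.  20.] [607.  45.] [57. 20.] 51 [109. 113. 114.]
[346. 191.] 238 [ 509. -224.   21.] [ 509. -224.] [59. 37.] 43 [205. 190. 109.]
[386. 187.] 60 [ 520. -346.   30.] [ 520. -348.] [24. 20.] 24 [126. 138. 158.]
[235. 203.] 222 [472. 119.  22.] [472. 120.] [60. 35.] 63 [199. 204. 202.]
[314. 205.] 229 [ 466. -126.   22.] [ 467. -127.] [35. 60.] 18 [195. 201. 199.]
[137. 204.] 137 [471. 427.  17.] [471. 429.] [79. 18.] 74 [29. 29. 29.]
[275. 206.] 135 [463.  -5.  22.] [463.  -5.] [36. 36.] 16 [192. 196. 194.]
[179. 208.] 168 [460. 294.  28.] [460. 294.] [42. 40.] 88 [165. 162. 164.]
[367. 208.] 60 [ 456. -285.   30.] [ 455. -286.] [24. 19.] 20 [129. 141. 160.]
[275. 238.] 232 [364.  -3.  21.] [364.  -3.] [60. 36.] 84 [207. 150. 167.]
[320. 243.] 241 [ 349. -142.   21.] [ 348. -142.] [36. 60.] 50 [206. 192. 109.]
5 592 ((641.5423583984375, -16.841659545898438), (264.8832092285156, 133.3170623779297), 89.5858383178711)
90 319 ((636.4390258789062, -43.064064025878906), (53.30938720703125, 186.92449951171875), 1.4873040914535522)
```

View pics/c0.png

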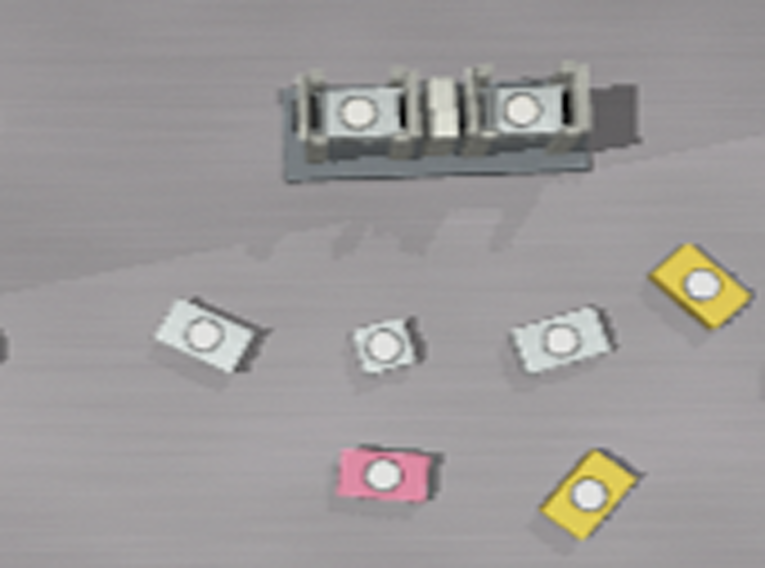

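The crop confirms it: the long silver blocks at top-view (236,204) and (314,205) are the carriers. The middle one is square, and the pink and yellow ones are excluded. Next I go above the magazine for one close look.

{"fn": "carry_out", "kwargs": {"series": [[-0.356,-0.564,-0.02,0,0,-0.546,1],[-0.356,-0.564,-0.02,0,0,-0.546,1],[-0.356,-0.564,-0.02,0,0,-0.546,1],[-0.356,-0.564,-0.02,0,0,-0.546,1],[-0.356,-0.564,-0.02,0,0,-0.546,1],[-0.356,-0.564,-0.02,0,0,-0.546,1],[-0.356,-0.564,-0.02,0,0,-0.546,1],[-0.356,-0.564,-0.02,0,0,-0.546,1]]}}

```text
clock: 0.95
eef_pos: [495.8, -242.4, 243.3]
orientation: [[1.0, 0.031, -0.0], [0.031, -1.0, -0.0], [-0.0, 0.0, -1.0]]
contact_force: [0.6, -1.1, -0.8]
gripper_width: 85.2
```

```bash
cat >> h.py <<'E'
def go(x,y,z,yaw):
    "shares for a move from the measured pose to x,y,z (mm), yaw of tool x (deg), tool pointing down"
    from scipy.spatial.transform import Rotation as R
    o=manip.get_obs();A=o["orientation"];c,s=np.cos(np.radians(yaw)),np.sin(np.radians(yaw))
    T=np.array([[c,s,0],[s,-c,0],[0,0,-1]])
    r=R.from_matrix(A.T@T).as_rotvec(degrees=True)
    print("t",o["clock"],"pos",o["eef_pos"].round(1),"yaw",np.degrees(np.arctan2(A[1,0],A[0,0])).round(1),"F",o["contact_force"].round(1),"w",round(o["gripper_width"],1),"-> shift",(A.T@(np.array([x,y,z])-o["eef_pos"])/1000).round(4),"turn",(r/120).round(4))
E
python3 -c "
from h import *
go(636,-17,250,1.5)"
```

```text
t 0.95 pos [ 495.8 -242.4  243.3] yaw 1.8 F [ 0.6 -1.1 -0.8] w 85.2 -> shift [ 0.1472 -0.2209 -0.0068] turn [0.0002 0.     0.0024]
```

{"fn": "carry_out", "kwargs": {"series": [[0.147,-0.221,-0.006,0,0,0,1],[0.147,-0.221,-0.006,0,0,0,1],[0.147,-0.221,-0.006,0,0,0,1],[0.147,-0.221,-0.006,0,0,0,1],[0.147,-0.221,-0.006,0,0,0,1],[0.147,-0.221,-0.006,0,0,0,1],[0.147,-0.221,-0.006,0,0,0,1],[0.147,-0.221,-0.006,0,0,0,1]]}}

```text
clock: 1.75
eef_pos: [635.8, -20.7, 248.7]
orientation: [[1.0, 0.026, -0.001], [0.026, -1.0, -0.002], [-0.001, 0.001, -1.0]]
contact_force: [0.1, -0.0, 0.3]
gripper_width: 85.1
```

```bash
python3 - <<'E'
from h import *
go(636,-17,250,1.5)
p,d,o=cam("wrist","w1"); W=cloud("wrist",d,o); np.savez("w1.npz",p=p,d=d,W=W)
Z=W[...,2]; S=(abs(W[...,0]-636)<70)&(abs(W[...,1]+17)<130)
h,e=np.histogram(Z[S&(Z>2)&(Z<130)],bins=64,range=(2,130)); print([(int(a),int(b)) for a,b in zip(e,h) if b>40])
for lo,hi in((8,16),(104,114)):
    P=W[S&(Z>lo)&(Z<hi)][:,:2].astype(np.float32); print(lo,len(P),cv2.minAreaRect(P),P.min(0),P.max(0))
E
```

```text
t 1.75 pos [635.8 -20.7 248.7] yaw 1.5 F [ 0.1 -0.   0.3] w 85.1 -> shift [ 0.0003 -0.0037 -0.0013] turn [ 0.0007  0.0007 -0.0002]
[(8, 60), (10, 1593), (12, 1050), (66, 126), (68, 1023), (70, 186), (72, 88), (74, 118), (76, 151), (78, 1362), (80, 806), (82, 116), (84, 179), (86, 287), (88, 690), (90, 486), (92, 109), (94, 105), (96, 118), (98, 100), (100, 162), (102, 362), (104, 414), (106, 498), (108, 883), (110, 129)]
8 2713 ((634.6007080078125, -40.321929931640625), (75.12660217285156, 213.1230010986328), 1.7698413133621216) [ 593.98193 -146.51431] [674.4975   66.87782]
104 1924 ((634.4537963867188, -41.3978271484375), (53.556129455566406, 188.80709838867188), 1.792633295059204) [ 605.2368 -136.0884] [663.7671   53.65912]
```

View pics/w1.png

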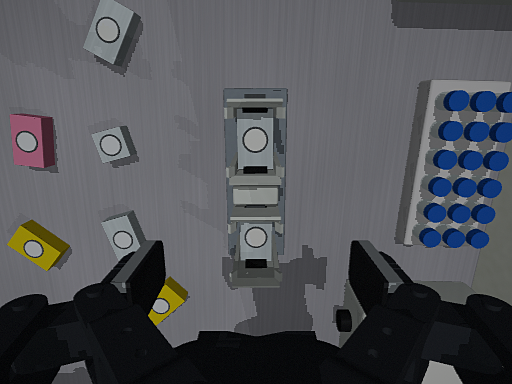

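The wrist picture shows the magazine upright in the middle, with stack pellets at (255,140) in the left lane and (256,238) in the right. Carrier A is at (108,30), carrier B at (123,238) partly behind a finger, and the short one at (112,145).

```bash
python3 - <<'E'
from h import *
z=np.load("w1.npz");p,d,W=z["p"],z["d"],z["W"];Z=W[...,2]
for n,(u,v) in dict(L=(255,140),R=(256,238),A=(108,30),B=(123,238)).items():
    y,x=np.mgrid[:384,:512]; r=(abs(x-u)<7)&(abs(y-v)<7); P=W[r]; print(n,"centre px depth pt",np.median(P,0).round(1))
S=(abs(W[...,0]-634)<25)
for y0 in(14,-96):
    t=S&(abs(W[...,1]-y0)<33); print(y0,[ (int(e),int(c)) for c,e in zip(*np.histogram(Z[t],bins=np.arange(0,120,2))) if c>30])
for n,y0 in(("A",120),("B",-127)):
    m=((Z>12)&(Z<32)&(abs(W[...,0]-470)<50)&(abs(W[...,1]-y0)<50)).astype(np.uint8)
    q=W[m>0][:,:2].astype(np.float32); print(n,cv2.minAreaRect(q),len(q),np.median(W[m>0][:,2]))
E
```

```text
L centre px depth pt [633.3  13.4  80.1]
R centre px depth pt [637.  -97.2  69.5]
A centre px depth pt [471.7 120.6  22.5]
B centre px depth pt [ 465.5 -123.1   22.6]
14 [(10, 116), (12, 74), (76, 39), (78, 1266), (80, 714), (82, 49), (84, 71), (86, 91), (88, 90), (90, 88), (92, 35), (100, 59), (102, 169), (104, 123), (106, 58), (108, 65)]
-96 [(12, 48), (66, 114), (68, 996), (70, 158), (72, 49), (74, 49), (76, 57), (78, 63), (80, 61), (82, 39), (84, 43), (86, 41), (88, 40), (90, 44), (92, 46), (94, 44), (96, 48), (98, 49), (100, 66), (102, 148), (104, 92), (106, 48), (108, 59)]
A ((471.05523681640625, 120.91739654541016), (59.92265319824219, 37.41987609863281), 62.76613998413086) 2199 21.93914000737476
B ((464.0966491699219, -123.1361312866211), (37.41535949707031, 56.57820510864258), 18.585872650146484) 1176 22.066727426133383
```

```bash
python3 -c "
from h import *
go(471.5,120.7,120,-27.2)"
```

```text
t 1.8 pos [635.6 -21.8 248.8] yaw 1.4 F [-0.4 -0.1 -0.2] w 85.5 -> shift [-0.1605 -0.1467  0.1288] turn [0.001  0.0004 0.2381]
```

{"fn": "carry_out", "kwargs": {"series": [[-0.16,-0.147,0.129,0,0,0.238,1],[-0.16,-0.147,0.129,0,0,0.238,1],[-0.16,-0.147,0.129,0,0,0.238,1],[-0.16,-0.147,0.129,0,0,0.238,1],[-0.16,-0.147,0.129,0,0,0.238,1],[-0.16,-0.147,0.129,0,0,0.238,1],[-0.16,-0.147,0.129,0,0,0.238,1],[-0.16,-0.147,0.129,0,0,0.238,1]]}}

```text
clock: 2.6
eef_pos: [474.2, 121.3, 121.2]
orientation: [[0.889, -0.458, 0.002], [-0.458, -0.889, -0.001], [0.002, -0.001, -1.0]]
contact_force: [0.2, -0.2, 0.1]
gripper_width: 85.4
```

```bash
cat > look.py <<'E'
from h import *
import sys
def look(x0,y0,yaw0,tag,zlo=12,zhi=32):
    p,d,o=cam("wrist",tag); W=cloud("wrist",d,o);Z=W[...,2]
    m=((Z>zlo)&(Z<zhi)&(np.hypot(W[...,0]-x0,W[...,1]-y0)<45)).astype(np.uint8)
    n,l,s,c=cv2.connectedComponentsWithStats(m); i=1+np.argmax(s[1:,4])
    P=W[l==i]; zt=np.median(P[:,2]); cn,_=cv2.findContours((l==i).astype(np.uint8),0,1); cn=max(cn,key=cv2.contourArea)[:,0]
    R=ray("wrist",cn,zt,o)[:,:2].astype(np.float32); r=cv2.minAreaRect(R); M=cv2.moments(R)
    print(tag,"px",c[i].round(),"top z",zt.round(1),"rect",r,"centroid",M["m10"]/M["m00"],M["m01"]/M["m00"])
E
python3 -c "
from look import *
look(471.5,120.7,0,'w2')
go(471.5,120.7,1,-27.2)"
```

```text
w2 px [252. 192.] top z 22.0 rect ((471.4000549316406, 122.17822265625), (60.71764373779297, 35.85554885864258), 62.73328399658203) centroid 471.3743049564991 122.12530573560073
t 2.65 pos [474.5 121.5 121.3] yaw -27.3 F [0.2 0.3 1.2] w 85.7 -> shift [-0.0026  0.0022  0.1203] turn [-0.0005 -0.0012 -0.0005]
```

{"fn": "carry_out", "kwargs": {"series": [[-0.003,0.001,0.04,0,0,0,1],[-0.003,0.001,0.08,0,0,0,1],[-0.003,0.001,0.105,0,0,0,1],[-0.003,0.001,0.118,0,0,0,1],[-0.003,0.001,0.118,0,0,0,1],[-0.003,0.001,0.118,0,0,0,0],[-0.003,0.001,0.118,0,0,0,0],[-0.003,0.001,0.118,0,0,0,0]], "force": 60}}

```text
clock: 3.45
eef_pos: [470.7, 124.0, 3.6]
orientation: [[0.891, -0.455, 0.003], [-0.455, -0.891, 0.0], [0.002, -0.002, -1.0]]
contact_force: [-0.3, -0.4, -0.2]
gripper_width: 43.8
```

{"fn": "carry_out", "kwargs": {"series": [[0,0,0,0,0,0,0],[0,0,0,0,0,0,0]], "force": 60}}

```text
clock: 3.65
eef_pos: [470.8, 124.1, 3.7]
orientation: [[0.891, -0.455, 0.003], [-0.455, -0.891, 0.0], [0.003, -0.002, -1.0]]
contact_force: [-0.0, -0.3, 5.5]
gripper_width: 34.8
```

{"fn": "carry_out", "kwargs": {"series": [[0,0,-0.03,0,0,0,0],[0,0,-0.08,0,0,0,0],[0,0,-0.13,0,0,0,0],[0,0,-0.16,0,0,0,0],[0,0,-0.16,0,0,0,0],[0,0,-0.16,0,0,0,0]]}}

```text
clock: 4.25
eef_pos: [469.4, 123.7, 162.8]
orientation: [[0.891, -0.455, 0.001], [-0.455, -0.891, -0.0], [0.001, -0.0, -1.0]]
contact_force: [-1.2, -0.7, -1.4]
gripper_width: 34.6
```

```bash
cat >> look.py <<'E'
def hand(tag):
    "carrier in the hand: top face rectangle in tool coordinates, from depth"
    p,d,o=cam("wrist",tag); c=optics.calibration("wrist"); T=cloud("wrist",d,o)
    t=(T-o["eef_pos"])@o["orientation"]
    m=((abs(t[...,0])<16.5)&(abs(t[...,1])<45)&(t[...,2]>-45)&(t[...,2]<5)).astype(np.uint8)
    n,l,s,c=cv2.connectedComponentsWithStats(m); i=1+np.argmax(s[1:,4]); P=t[l==i]
    zt=np.median(P[:,2]); P=P[abs(P[:,2]-zt)<4]
    A=np.c_[P[:,0],P[:,1],np.ones(len(P))]; k=np.linalg.lstsq(A,P[:,2],rcond=None)[0]
    print(tag,"px",c[i].round(),s[i],"top z",zt.round(1),"x",np.percentile(P[:,0],[0.5,99.5]).round(1),"y",np.percentile(P[:,1],[.5,99.5]).round(1),"tilt",k[:2].round(3))
E
python3 -c "
from look import *
hand('w3')
go(632.8,14.2,170,1.8)"
```

```text
w3 px [256. 257.] [ 217  192   78  133 9781] top z -18.2 x [-16.3  16.3] y [-28.   31.4] tilt [ 0.004 -0.006]
t 4.3 pos [468.5 123.3 161.6] yaw -27.0 F [-0.1  0.2 -1.7] w 34.5 -> shift [ 0.196   0.0225 -0.0085] turn [ 0.0005  0.0005 -0.2403]
```

View pics/w3.png

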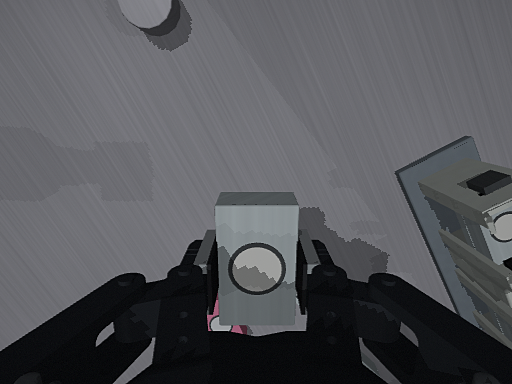

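The carrier is in the hand with its pellet at (257,269). It is level and sits 1.7 mm along tool +y. Moving over the left lane.

{"fn": "carry_out", "kwargs": {"series": [[0.195,0.021,0,0,0,-0.24,0],[0.195,0.021,0,0,0,-0.24,0],[0.195,0.021,0,0,0,-0.24,0],[0.195,0.021,0,0,0,-0.24,0],[0.195,0.021,0,0,0,-0.24,0],[0.195,0.021,0,0,0,-0.24,0],[0.195,0.021,0,0,0,-0.24,0]]}}

```text
clock: 5.0
eef_pos: [631.7, 17.8, 160.5]
orientation: [[0.999, 0.032, -0.004], [0.032, -0.999, 0.001], [-0.004, -0.001, -1.0]]
contact_force: [-0.6, 0.0, -1.3]
gripper_width: 34.3
```

```bash
cat >> look.py <<'E'
def mag(tag):
    p,d,o=cam("wrist",tag); W=cloud("wrist",d,o); Z=W[...,2]
    S=(abs(W[...,0]-634)<60)&(abs(W[...,1]+41)<130)
    t=(W-o["eef_pos"])@o["orientation"]
    for lo,hi in((8,16),(104,113)):
        P=W[S&(Z>lo)&(Z<hi)&~((abs(t[...,0])<60)&(abs(t[...,1])<45)&(t[...,2]<8))][:,:2].astype(np.float32); print(tag,lo,len(P),cv2.minAreaRect(P))
E
python3 -c "
from look import *
hand('w4'); mag('w4b')
go(632.8,15.7,125,1.8)"
```

```text
w4 px [256. 257.] [ 217  192   78  133 9772] top z -18.2 x [-16.3  16.3] y [-27.8  31.6] tilt [ 0.002 -0.006]
w4b 8 1978 ((632.424560546875, 32.725189208984375), (75.10333251953125, 67.73231506347656), 1.8095242977142334)
w4b 104 993 ((634.06103515625, -10.809600830078125), (53.96229553222656, 127.53807067871094), 1.8207656145095825)
t 5.1 pos [632.1  18.1 161.7] yaw 1.9 F [ 0.9  0.2 -1.1] w 34.8 -> shift [0.0007 0.0024 0.0367] turn [-0.0001  0.0008  0.0009]
```

View pics/w4.png

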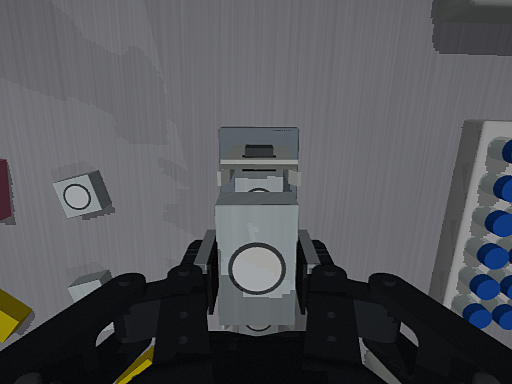

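The picture shows the carrier (pellet 257,269) right over the left lane, with the lane end wall at (259,160). I correct by 2 mm and go down into the mouth.

{"fn": "carry_out", "kwargs": {"series": [[0.001,0.0025,0.02,0,0,-0.001,0],[0.001,0.0025,0.04,0,0,-0.001,0],[0.001,0.0025,0.047,0,0,-0.001,0],[0.001,0.0025,0.052,0,0,-0.001,0],[0.001,0.0025,0.057,0,0,-0.001,0],[0.001,0.0025,0.062,0,0,-0.001,0],[0.001,0.0025,0.062,0,0,-0.001,0]]}}

```text
clock: 5.8
eef_pos: [634.3, 14.9, 100.5]
orientation: [[0.999, 0.033, -0.0], [0.033, -0.999, 0.001], [-0.0, -0.001, -1.0]]
contact_force: [-1.4, 1.2, -1.1]
gripper_width: 34.6
```

```bash
python3 -c "
from look import *
hand('w5')
go(633,15.7,80,1.8)"
```

```text
w5 px [256. 257.] [ 217  192   78  133 9776] top z -18.1 x [-16.4  16.3] y [-27.8  31.7] tilt [ 0.003 -0.006]
t 5.85 pos [634.3  14.9 100.5] yaw 1.9 F [-0.9  1.9 -0.8] w 34.5 -> shift [-0.0013 -0.0008  0.0205] turn [-0.0004  0.0001  0.0009]
```

{"fn": "carry_out", "kwargs": {"series": [[-0.0005,-0.0005,0.003,0,0,0,0],[-0.0005,-0.0005,0.006,0,0,0,0],[-0.0005,-0.0005,0.009,0,0,0,0],[-0.0005,-0.0005,0.012,0,0,0,0],[-0.0005,-0.0005,0.014,0,0,0,0],[-0.0005,-0.0005,0.016,0,0,0,0]], "force": 90}}

```text
clock: 6.45
eef_pos: [634.4, 15.0, 86.2]
orientation: [[0.999, 0.033, 0.001], [0.033, -0.999, -0.0], [0.001, 0.0, -1.0]]
contact_force: [-3.2, 2.2, 2.6]
gripper_width: 33.9
```

{"fn": "carry_out", "kwargs": {"series": [[0,0,0.002,0,0,0,0],[0,0,0.004,0,0,0,0],[0,0,0.006,0,0,0,0],[0,0,0.008,0,0,0,0],[0,0,0.01,0,0,0,0]]}}

```text
clock: 6.95
eef_pos: [634.4, 15.0, 75.8]
orientation: [[0.999, 0.033, 0.001], [0.033, -0.999, 0.0], [0.001, -0.0, -1.0]]
contact_force: [-5.1, 1.5, 11.8]
gripper_width: 34.0
```

{"fn": "carry_out", "kwargs": {"series": [[-0.001,0,0.002,0,0,0,0],[-0.001,0,0.004,0,0,0,0],[-0.001,0,0.006,0,0,0,0],[-0.001,0,0.008,0,0,0,0],[-0.001,0,0.009,0,0,0,0]]}}

```text
clock: 7.45
eef_pos: [634.4, 15.0, 66.9]
orientation: [[0.999, 0.033, 0.003], [0.033, -0.999, 0.0], [0.003, -0.0, -1.0]]
contact_force: [-3.5, 2.1, 11.0]
gripper_width: 33.9
```

{"fn": "carry_out", "kwargs": {"series": [[0,0,0.001,0,0,0,0],[0,0,0.002,0,0,0,0],[0,0,0.003,0,0,0,0]]}}

```text
clock: 7.75
eef_pos: [634.4, 15.0, 64.1]
orientation: [[0.999, 0.033, 0.003], [0.033, -0.999, 0.0], [0.003, -0.0, -1.0]]
contact_force: [-4.2, 1.3, 12.3]
gripper_width: 33.7
```

{"fn": "carry_out", "kwargs": {"series": [[0,0,0.0007,0,0,0,0],[0,0,0.0014,0,0,0,0],[0,0,0.002,0,0,0,0]]}}

```text
clock: 8.05
eef_pos: [634.4, 14.9, 61.8]
orientation: [[0.999, 0.033, 0.003], [0.033, -0.999, 0.0], [0.003, -0.0, -1.0]]
contact_force: [-2.6, 1.9, 8.3]
gripper_width: 34.0
```

{"fn": "carry_out", "kwargs": {"series": [[0,0,0.0005,0,0,0,0],[0,0,0.001,0,0,0,0]]}}

```text
clock: 8.25
eef_pos: [634.4, 14.9, 60.7]
orientation: [[0.999, 0.033, 0.003], [0.033, -0.999, 0.0], [0.003, -0.0, -1.0]]
contact_force: [-2.1, 2.1, 7.8]
gripper_width: 33.7
```

```bash
python3 -c "
from look import *
hand('w6')
go(633,15.7,60,1.8)"
```

```text
w6 px [256. 272.] [ 207  214   98  122 8668] top z -18.2 x [-16.3  16.4] y [-21.7  32.5] tilt [ 0.004 -0.01 ]
t 8.3 pos [634.4  14.9  60.6] yaw 1.9 F [-2.   1.5  8.1] w 33.5 -> shift [-0.0014 -0.0008  0.0006] turn [-0.0002 -0.0013  0.0007]
```

{"fn": "carry_out", "kwargs": {"series": [[0,0,0.0005,0,0,0,0],[0,0,0.0005,0,0,0,0]]}}

```text
clock: 8.5
eef_pos: [634.4, 14.9, 60.1]
orientation: [[0.999, 0.033, 0.003], [0.033, -0.999, 0.0], [0.003, -0.0, -1.0]]
contact_force: [-1.5, 1.5, 7.6]
gripper_width: 34.0
```

```bash
python3 - <<'E'
import cv2
a=cv2.imread("pics/w6.png");cv2.imwrite("pics/w6c.png",cv2.resize(a[170:350,170:345],None,fx=3.3,fy=3.3,interpolation=cv2.INTER_CUBIC))
E
```

```text
(no output)
```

View pics/w6c.png

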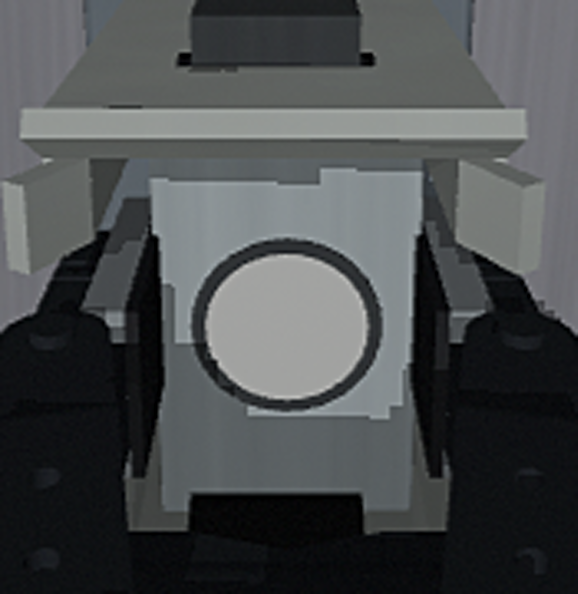

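The crop shows the far black lip at (275,510) lying over the carrier's edge. The press force also dropped from 12 to 8 N, so it has clicked. Releasing and lifting.

{"fn": "carry_out", "kwargs": {"series": [[0,0,0,0,0,0,0.75],[0,0,0,0,0,0,0.75],[0,0,0,0,0,0,0.75],[0,0,-0.02,0,0,0,0.75],[0,0,-0.06,0,0,0,0.75],[0,0,-0.1,0,0,0,0.75],[0,0,-0.14,0,0,0,0.75],[0,0,-0.14,0,0,0,1]]}}

```text
clock: 9.3
eef_pos: [637.2, 14.8, 205.3]
orientation: [[0.999, 0.032, 0.012], [0.032, -0.999, 0.0], [0.012, 0.0, -1.0]]
contact_force: [1.1, -0.2, 0.2]
gripper_width: 76.5
```

```bash
python3 - <<'E'
from look import *
p,d,o=cam("wrist","w7"); W=cloud("wrist",d,o); Z=W[...,2]
t=(abs(W[...,0]-633)<14)&(abs(W[...,1]-14)<18); print("lane L top z",np.percentile(Z[t],[5,50,95]).round(1),W[t][:,:2].mean(0))
t=(abs(W[...,0]-636)<14)&(abs(W[...,1]+96)<18); print("lane R top z",np.percentile(Z[t],[5,50,95]).round(1))
go(467,-126.5,130,18)
E
```

```text
lane L top z [ 80.6 286.3 294.3] [633.90067095  23.61113587]
lane R top z [68.1 69.3 70.4]
t 9.35 pos [635.3  14.4 202.1] yaw 1.9 F [-0.  -0.2 -0.3] w 83.4 -> shift [-0.1733  0.1353  0.0709] turn [ 0.0007 -0.0033 -0.1345]
```

{"fn": "carry_out", "kwargs": {"series": [[-0.173,0.135,0.071,0,0,-0.134,1],[-0.173,0.135,0.071,0,0,-0.134,1],[-0.173,0.135,0.071,0,0,-0.134,1],[-0.173,0.135,0.071,0,0,-0.134,1],[-0.173,0.135,0.071,0,0,-0.134,1],[-0.173,0.135,0.071,0,0,-0.134,1],[-0.173,0.135,0.071,0,0,-0.134,1],[-0.173,0.135,0.071,0,0,-0.134,1]]}}

```text
clock: 10.15
eef_pos: [465.6, -125.2, 127.7]
orientation: [[0.951, 0.31, 0.001], [0.31, -0.951, 0.001], [0.001, -0.0, -1.0]]
contact_force: [0.5, 0.0, -0.5]
gripper_width: 85.5
```

```bash
python3 -c "
from look import *
look(466.5,-126,0,'w8')
go(467,-126.5,3.5,18)"
```

```text
w8 px [255. 187.] top z 21.9 rect ((464.35089111328125, -124.3165283203125), (35.86067199707031, 61.00618362426758), 18.036428451538086) centroid 464.4183674166221 -124.45249353598993
t 10.2 pos [ 465.9 -125.1  127.9] yaw 18.1 F [-0.4  0.2  0.4] w 85.5 -> shift [0.0004 0.0017 0.1244] turn [-0.0001 -0.0006  0.0007]
```

{"fn": "carry_out", "kwargs": {"series": [[-0.001,-0.001,0.045,0,0,0,1],[-0.001,-0.001,0.085,0,0,0,1],[-0.001,-0.001,0.11,0,0,0,1],[-0.001,-0.001,0.124,0,0,0,1],[-0.001,-0.001,0.124,0,0,0,1],[-0.001,-0.001,0.124,0,0,0,0],[-0.001,-0.001,0.124,0,0,0,0],[-0.001,-0.001,0.124,0,0,0,0]], "force": 60}}

```text
clock: 11.0
eef_pos: [464.6, -125.8, 5.1]
orientation: [[0.951, 0.308, 0.003], [0.308, -0.951, -0.001], [0.002, 0.002, -1.0]]
contact_force: [0.7, 0.3, -0.1]
gripper_width: 43.5
```

{"fn": "carry_out", "kwargs": {"series": [[0,0,0,0,0,0,0],[0,0,0,0,0,0,0]]}}

```text
clock: 11.2
eef_pos: [464.7, -125.9, 5.2]
orientation: [[0.951, 0.308, 0.003], [0.308, -0.951, -0.001], [0.002, 0.002, -1.0]]
contact_force: [-0.5, -1.2, 4.9]
gripper_width: 34.2
```

{"fn": "carry_out", "kwargs": {"series": [[0,0,-0.03,0,0,0,0],[0,0,-0.08,0,0,0,0],[0,0,-0.13,0,0,0,0],[0,0,-0.16,0,0,0,0],[0,0,-0.16,0,0,0,0],[0,0,-0.16,0,0,0,0]]}}

```text
clock: 11.8
eef_pos: [463.3, -125.8, 164.3]
orientation: [[0.951, 0.308, 0.001], [0.308, -0.951, -0.001], [0.001, 0.001, -1.0]]
contact_force: [-0.2, -0.6, -0.4]
gripper_width: 34.5
```

```bash
python3 -c "
from look import *
hand('w9')
go(636,-94.3,163,1.8)"
```

```text
w9 px [256. 250.] [ 217  185   78  133 9738] top z -16.7 x [-16.3  16.3] y [-30.6  29.1] tilt [ 0.003 -0.002]
t 11.85 pos [ 462.3 -125.6  163.1] yaw 18.0 F [ 0.3  0.6 -2.2] w 34.8 -> shift [ 0.1749  0.0238 -0.0002] turn [-1.000e-04  7.000e-04  1.346e-01]
```

{"fn": "carry_out", "kwargs": {"series": [[0.1745,0.026,0,0,0,0.135,0],[0.1745,0.026,0,0,0,0.135,0],[0.1745,0.026,0,0,0,0.135,0],[0.1745,0.026,0,0,0,0.135,0],[0.1745,0.026,0,0,0,0.135,0],[0.1745,0.026,0,0,0,0.135,0],[0.1745,0.026,0,0,0,0.135,0],[0.1745,0.026,0,0,0,0.135,0]]}}

```text
clock: 12.65
eef_pos: [635.9, -97.2, 163.3]
orientation: [[1.0, 0.03, -0.002], [0.03, -1.0, -0.001], [-0.002, 0.001, -1.0]]
contact_force: [0.3, 0.4, -0.3]
gripper_width: 35.0
```

```bash
python3 - <<'E'
from look import *
hand('w10'); mag('w10b')
p,d,o=cam("wrist","w11"); W=cloud("wrist",d,o); Z=W[...,2]
t=(abs(W[...,0]-633)<14)&(abs(W[...,1]-14)<18); print("lane L top z",np.percentile(Z[t],[5,50,95]).round(1),W[t][:,:2].mean(0))
go(636.3,-96.8,102,1.8)
E
```

```text
w10 px [256. 250.] [ 217  185   78  133 9730] top z -16.6 x [-16.4  16.3] y [-30.7  29. ] tilt [ 0.004 -0.003]
w10b 8 3581 ((634.209228515625, -25.749176025390625), (75.24947357177734, 163.90025329589844), 1.7151668071746826)
w10b 104 2149 ((634.705810546875, -40.96842575073242), (54.133880615234375, 65.95259857177734), 1.9855637550354004)
lane L top z [79.7 80.9 82.2] [632.99078921  14.33069006]
t 12.8 pos [636.8 -97.  164.1] yaw 1.7 F [ 0.1 -0.  -0.8] w 34.2 -> shift [-0.0004 -0.0003  0.0621] turn [ 0.0003 -0.     -0.0006]
```

View pics/w11.png

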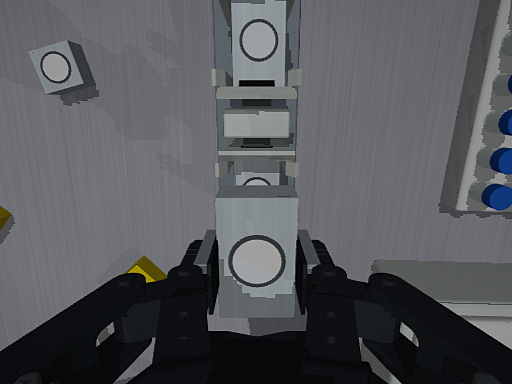

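Left lane: the carrier is seated (pellet 258,40) with its top at z = 80.5 and the lip at (257,83) over its edge. The held carrier (pellet 257,261) is over the right lane. Going down.

{"fn": "carry_out", "kwargs": {"series": [[-0.0005,0,0.02,0,0,0,0],[-0.0005,0,0.04,0,0,0,0],[-0.0005,0,0.047,0,0,0,0],[-0.0005,0,0.052,0,0,0,0],[-0.0005,0,0.057,0,0,0,0],[-0.0005,0,0.062,0,0,0,0],[-0.0005,0,0.062,0,0,0,0]], "force": 90}}

```text
clock: 13.5
eef_pos: [636.7, -96.5, 101.6]
orientation: [[1.0, 0.031, -0.0], [0.031, -1.0, -0.0], [-0.0, 0.0, -1.0]]
contact_force: [0.7, 0.6, -0.4]
gripper_width: 33.6
```

{"fn": "carry_out", "kwargs": {"series": [[0,0,0.003,0,0,0,0],[0,0,0.006,0,0,0,0],[0,0,0.009,0,0,0,0],[0,0,0.012,0,0,0,0],[0,0,0.014,0,0,0,0],[0,0,0.016,0,0,0,0]]}}

```text
clock: 14.1
eef_pos: [636.8, -96.4, 85.6]
orientation: [[1.0, 0.031, -0.0], [0.031, -1.0, -0.0], [-0.0, 0.0, -1.0]]
contact_force: [-0.9, -0.1, -1.1]
gripper_width: 33.7
```

Well centred. I press on.

{"fn": "carry_out", "kwargs": {"series": [[0,0,0.002,0,0,0,0],[0,0,0.004,0,0,0,0],[0,0,0.006,0,0,0,0],[0,0,0.008,0,0,0,0],[0,0,0.01,0,0,0,0],[0,0,0.012,0,0,0,0],[0,0,0.014,0,0,0,0]]}}

```text
clock: 14.8
eef_pos: [637.8, -96.6, 73.2]
orientation: [[1.0, 0.031, 0.002], [0.031, -1.0, -0.001], [0.002, 0.001, -1.0]]
contact_force: [-2.6, 0.1, 7.5]
gripper_width: 33.9
```

{"fn": "carry_out", "kwargs": {"series": [[0,0,0.002,0,0,0,0],[0,0,0.004,0,0,0,0],[0,0,0.006,0,0,0,0],[0,0,0.008,0,0,0,0],[0,0,0.01,0,0,0,0],[0,0,0.012,0,0,0,0],[0,0,0.014,0,0,0,0]]}}

```text
clock: 15.5
eef_pos: [637.9, -96.6, 59.8]
orientation: [[1.0, 0.031, 0.002], [0.031, -1.0, -0.001], [0.002, 0.001, -1.0]]
contact_force: [-3.8, -0.2, 11.8]
gripper_width: 33.7
```

{"fn": "carry_out", "kwargs": {"series": [[-0.001,0,0.001,0,0,0,0],[-0.001,0,0.002,0,0,0,0],[-0.001,0,0.003,0,0,0,0],[-0.001,0,0.004,0,0,0,0],[-0.001,0,0.005,0,0,0,0]]}}

```text
clock: 16.0
eef_pos: [637.8, -96.5, 54.9]
orientation: [[1.0, 0.031, 0.004], [0.031, -1.0, -0.001], [0.004, 0.001, -1.0]]
contact_force: [-0.1, 0.4, 9.1]
gripper_width: 34.3
```

{"fn": "carry_out", "kwargs": {"series": [[0,0,0.0007,0,0,0,0],[0,0,0.0014,0,0,0,0],[0,0,0.002,0,0,0,0]]}}

```text
clock: 16.3
eef_pos: [637.7, -96.6, 52.5]
orientation: [[1.0, 0.031, 0.004], [0.031, -1.0, -0.001], [0.004, 0.001, -1.0]]
contact_force: [0.6, 0.6, 6.5]
gripper_width: 33.7
```

Force has dropped to 6.5 N at the expected depth. A little further, then I check.

{"fn": "carry_out", "kwargs": {"series": [[0,0,0.0005,0,0,0,0],[0,0,0.001,0,0,0,0]]}}

```text
clock: 16.5
eef_pos: [637.8, -96.5, 51.4]
orientation: [[1.0, 0.031, 0.004], [0.031, -1.0, -0.0], [0.004, 0.001, -1.0]]
contact_force: [-0.4, -0.4, 6.0]
gripper_width: 33.7
```

{"fn": "carry_out", "kwargs": {"series": [[0,0,0.0004,0,0,0,0],[0,0,0.0004,0,0,0,0]]}}

```text
clock: 16.7
eef_pos: [637.8, -96.6, 50.9]
orientation: [[1.0, 0.031, 0.004], [0.031, -1.0, -0.0], [0.004, 0.001, -1.0]]
contact_force: [-0.5, 0.5, 7.1]
gripper_width: 33.4
```

{"fn": "carry_out", "kwargs": {"series": [[0,0,0,0,0,0,0.75],[0,0,0,0,0,0,0.75],[0,0,0,0,0,0,0.75],[0,0,-0.02,0,0,0,0.75],[0,0,-0.06,0,0,0,0.75],[0,0,-0.1,0,0,0,0.75],[0,0,-0.15,0,0,0,0.75],[0,0,-0.19,0,0,0,0.75]]}}

```text
clock: 17.5
eef_pos: [636.1, -96.4, 241.8]
orientation: [[1.0, 0.031, 0.002], [0.031, -1.0, -0.0], [0.002, 0.0, -1.0]]
contact_force: [0.5, -0.2, 0.1]
gripper_width: 64.2
```

{"fn": "carry_out", "kwargs": {"series": [[0,-0.05,0,0,0,0,1],[0,-0.076,0,0,0,0,1],[0,-0.076,0,0,0,0,1],[0,-0.076,0,0,0,0,1],[0,-0.076,0,0,0,0,1]]}}

```text
clock: 18.0
eef_pos: [633.3, -22.4, 238.7]
orientation: [[1.0, 0.029, -0.001], [0.029, -1.0, -0.001], [-0.001, 0.001, -1.0]]
contact_force: [-0.4, -1.1, -0.6]
gripper_width: 85.2
```

```bash
python3 - <<'E'
from look import *
p,d,o=cam("wrist","w12"); W=cloud("wrist",d,o); Z=W[...,2]
for n,x,y in(("L",633,14),("R",636.3,-96)):
    t=(abs(W[...,0]-x)<14)&(abs(W[...,1]-y)<17)&(Z<130);P=W[t]
    k=np.linalg.lstsq(np.c_[P[:,:2],np.ones(len(P))],P[:,2],rcond=None)[0]
    print(n,"top z",np.percentile(P[:,2],[5,50,95]).round(1),"slope",k[:2].round(3))
go(636,-17,250,1.8)
cv2.imwrite("pics/w12c.png",cv2.resize(p[60:310,170:345,::-1],None,fx=2.4,fy=2.4,interpolation=cv2.INTER_CUBIC))
E
```

```text
L top z [79.8 81.  82.3] slope [ 0.006 -0.005]
R top z [69.1 70.3 71.5] slope [ 0.01  -0.005]
t 18.05 pos [633.4 -22.6 238.7] yaw 1.6 F [ 0.2 -1.1  0.2] w 85.3 -> shift [ 0.0028 -0.0055 -0.0113] turn [ 0.0005  0.0005 -0.0015]
```

View pics/w12c.png

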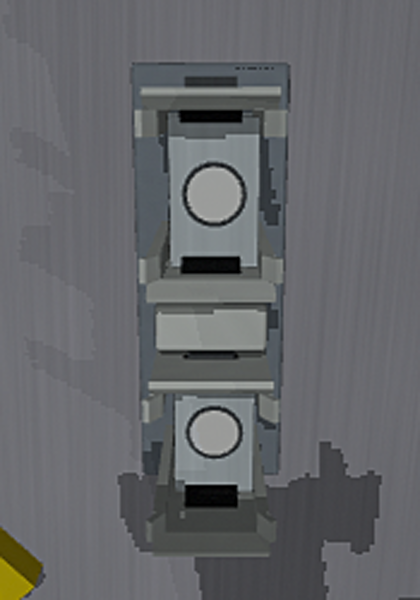

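Both lanes show the black lips lying over the carriers' ends: left at (210,117) and (210,265), right at (210,496). Both tops are level, at z of about 81 and 70. The arm is clear, so I hand in.

```bash
python3 -c "
from rig import manip
print(manip.sign_off(), manip.get_obs()['clock'])"
```

```text
the job is handed in; nothing more can be done
the job is handed in; nothing more can be done
```

Both silver carriers are pressed home, one in each lane of the magazine, and I handed the job in at about 18 s of the 72 s allowed. `sign_off` gives no verdict, so I don't have the official result.

- **Press:** in each lane the force I read peaked at about 12 N, then fell to the stack's own push as the lips snapped over, about 8 N on the left and 6–7 N on the right. I stopped there, and I saw no steep rise that would mean the stiff stop was being squeezed. I read force only between short moves, not continuously.
- **Last look:** the wrist camera showed the black lips over the carrier ends I could see. Both tops were level and at their lanes' lip height: about 81 mm above the bench on the left and 70 mm on the right. That puts the undersides at about 59 and 48 mm, against the 62.5 mm limit.
- **Disagreements:** the left carrier had 3–5 N of sideways force on the way in, because I was about 1 mm off in x. The left top read about 1 mm higher than the stack had before, which is within the depth error.
- **Not checked:** I did not measure the other items on the bench again at the end. I worked clear of them and felt no unexpected contact.

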